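# Take the stray socket out of the case

## Task

Open the socket case and check it against the colour disc on its ledge: one of the two sockets in it has a sleeve of the other colour. Lift that stray socket out, set it down on the rubber pad and let go so that you can take it again another way, then lay it gently, not dropped, flat in the bed of the aluminium holder between its end walls. Leave the right socket lying in its pocket, shut the case lid fully, and do not disturb the tray, the screwdriver or the jar.

Things in the scene. Friction and masses are not known exactly. Their poses are not given: they have to be found in the camera images.
- lid (a joint): Angle of the red case lid about its hinge (rad): 0 shut, grows as it opens upward, stop at 2.0. A 146 x 130 x 8 mm plate hinged on the far (+x of case) rim. The hinge is stiff (2 to 3 N at the knob): the lid stays at any angle it is left, also a little ajar. Opened to about 1.85 it leans back and leaves room for a gripper above the case.
- lid_handle (a point): Grip point of the round black knob (28 mm thick head, 22 to 43 mm above the lid) on the lid's middle line, 35 mm above the lid. At lid angle q it lies, from lid_hinge, 116 cos q - 43 sin q mm to the case's -x and 116 sin q + 43 cos q mm up. Pinched along the case's y it swivels between the fingers as the lid swings, so a gripper may keep pointing down.
- lid_hinge (a point): Middle of the hinge line of the lid, on the far top rim of the case (73 mm to the case's +x from its centre, 48.5 mm above the bench); the line runs along the case's y.
- case: Red socket case, fixed, 146 (x) x 130 (y) x 48 mm high, walls and floor 5 mm. Origin: centre of underside; +x is the hinged side, far from the robot. Inside, a centred black foam insert, 56 mm long in x, top 37 mm above the bench, has two 38 mm wide grooves along x; a 40 mm well before and behind it gives fingers access to the sockets' ends. Black ledge 8 mm high at the +y side.
- pocket_a (a point): Middle of the groove on the case's +y side, at the height of the centre of a socket lying in it (22 mm above the bench, the case floor is 17 mm lower).
- pocket_b (a point): The same for the groove on the case's -y side.
- case_tag (a point): Spot on the ledge of the case (84 mm to the case's +y side from its centre, 8 mm above the bench) where a colour disc lies: its colour tells which socket belongs in the case.
- holder_tag (a point): Spot on the holder where the other colour disc lies.
- tag_yellow: Yellow colour disc, 30 mm across, 3 mm thick, fixed either on the ledge of the case or on the holder. Origin: centre of its underside.
- tag_blue: Blue colour disc, same size, fixed at the other of the two spots.
- socket_yellow_center (a point): Centre of the deep steel socket with yellow sleeve, about 0.2 kg, loose: 60 mm long along its x, barrel 29 mm thick with flat ends; eight-sided sleeve 40 mm long, 34 mm across flats (does not roll; centre 17 mm above what it lies on). Starts in a groove of the case, along the case's x, the foam hiding its sides: there it can be held only by its two ends.
- socket_blue_center (a point): Centre of the same socket with a blue sleeve, in the other groove.
- pad: Black rubber pad, fixed, 130 x 130 x 4 mm, origin at the centre of its underside.
- holder: Aluminium holder, fixed: base 100 (x) x 120 (y) x 8 mm, origin centre of underside. Its bed takes one socket along x: end walls 52 mm wide, 38 mm above the bench, inner faces 68 mm apart (no room to hold a socket by its ends); at the corners stubs 18 mm above the bench, 40 mm apart in y, leaving the middle 48 mm of both sides free for fingers.
- bed (a point): Where the centre of the socket is to be when it lies in the bed: 25 mm above the bench, over the middle of the holder.
- tray: Loose black parts tray 90 x 120 x 35 mm, a bystander. Origin: centre of its underside.
- driver: Loose screwdriver with blue handle, a bystander.
- grease: Loose jar, 56 mm across, 90 mm high, a bystander. Origin: centre of its underside.
Not all that is in view belongs to the job. There is more than one size of the case; the job needs the middle-sized.

How it is judged (in metres and radians):
On the way, in this order (a step that is already met when the one before it is completed fails the run):
1. the case lid has been opened (past 1.2 rad) (value of joint lid above 1.2 rad), for 0.1 s.
2. the stray socket lies on the rubber pad, let go (((horizontal distance between case_tag and tag_yellow below 0.03 m and (x of socket_blue_center in the frame of pad between -0.065 and 0.065 m and y of socket_blue_center in the frame of pad between -0.065 and 0.065 m and z of socket_blue_center in the frame of pad below 0.027 m and contact force between the fingers and socket_blue below 0.05 N and linear speed of socket_blue below 0.03 m/s)) or (horizontal distance between case_tag and tag_blue below 0.03 m and (x of socket_yellow_center in the frame of pad between -0.065 and 0.065 m and y of socket_yellow_center in the frame of pad between -0.065 and 0.065 m and z of socket_yellow_center in the frame of pad below 0.027 m and contact force between the fingers and socket_yellow below 0.05 N and linear speed of socket_yellow below 0.03 m/s)))), for 0.2 s.
3. the stray socket lies in the bed of the holder, let go (((horizontal distance between case_tag and tag_yellow below 0.03 m and (x of socket_blue_center in the frame of bed between -0.008 and 0.008 m and y of socket_blue_center in the frame of bed between -0.009 and 0.009 m and z of socket_blue_center in the frame of bed between -0.005 and 0.005 m and angle between the x axis of socket_blue_center and the x axis of holder, either way round below 0.2 rad and linear speed of socket_blue below 0.02 m/s) and contact force between the fingers and socket_blue below 0.05 N) or (horizontal distance between case_tag and tag_blue below 0.03 m and (x of socket_yellow_center in the frame of bed between -0.008 and 0.008 m and y of socket_yellow_center in the frame of bed between -0.009 and 0.009 m and z of socket_yellow_center in the frame of bed between -0.005 and 0.005 m and angle between the x axis of socket_yellow_center and the x axis of holder, either way round below 0.2 rad and linear speed of socket_yellow below 0.02 m/s) and contact force between the fingers and socket_yellow below 0.05 N))), for 0.1 s.
At the end, for the whole second after the job is handed in: The socket not matching the case's disc rests in the holder's bed (within 8 mm lengthwise, 9 mm sideways, 5 mm in height, 0.2 rad), the other lies in a groove of the case (centred lengthwise to within 15 mm), and the lid is shut to within 0.04 rad (value of joint lid below 0.04 rad and ((horizontal distance between case_tag and tag_yellow below 0.03 m and x of socket_blue_center in the frame of bed between -0.008 and 0.008 m and y of socket_blue_center in the frame of bed between -0.009 and 0.009 m and z of socket_blue_center in the frame of bed between -0.005 and 0.005 m and angle between the x axis of socket_blue_center and the x axis of holder, either way round below 0.2 rad and linear speed of each of socket_blue, socket_yellow below 0.02 m/s and x of socket_yellow_center in the frame of case between -0.015 and 0.015 m and y of socket_yellow_center in the frame of case between -0.035 and 0.035 m and z of socket_yellow_center in the frame of case below 0.03 m) or (horizontal distance between case_tag and tag_blue below 0.03 m and x of socket_yellow_center in the frame of bed between -0.008 and 0.008 m and y of socket_yellow_center in the frame of bed between -0.009 and 0.009 m and z of socket_yellow_center in the frame of bed between -0.005 and 0.005 m and angle between the x axis of socket_yellow_center and the x axis of holder, either way round below 0.2 rad and linear speed of each of socket_yellow, socket_blue below 0.02 m/s and x of socket_blue_center in the frame of case between -0.015 and 0.015 m and y of socket_blue_center in the frame of case between -0.035 and 0.035 m and z of socket_blue_center in the frame of case below 0.03 m))); the robot touches nothing.
It fails at once if a socket was dropped or flung (faster than 0.75 m/s while not held) ((linear speed of socket_yellow above 0.75 m/s and contact force between the fingers and socket_yellow below 0.05 N) or (linear speed of socket_blue above 0.75 m/s and contact force between the fingers and socket_blue below 0.05 N)).
It fails at once if the tray, the screwdriver or the jar was moved by more than 30 mm (distance of any of tray, driver, grease from where it was at the start of the episode above 0.03 m).
It also fails if it takes over 72 s, if anything falls off the work surface, if the arm or the gripper's body presses on something with over 40 N, if the wrist force passes 120 N, or if a joint passes its speed limit or range.

## Robot

A 6-joint arm with a two-finger parallel gripper is mounted at the origin on the work surface. World frame = base frame: x ahead of the robot, y to its left, z up, the work surface at z = 0. Lengths are in m, angles in degrees, forces in N, time in s.
With the tool pointing down it reaches from about 0.375 to 0.9 m from the base axis. Payload 3.1 kg.
Tool frame: the origin (TCP) lies at the very end of the fingers, on their centre line; the grasp point (between the pads) lies 19 mm behind it; z points along the fingers, y is the line along which they close (so a half turn about z gives the same grasp; the last joint's range is limited). The gripper opens to 87 mm and grips with 3 to 60 N. Pads are 19 mm wide; open, the fingers measure 117 mm over their backs; the gripper's body (75 mm by 190 mm) begins 51 mm behind the grasp point.
Start: joints at [-77.321, 30.224, 82.088, -0, 67.689, -10.227], TCP at [0.243, -0.576, 0.223] pointing down, gripper open.
Joint ranges: [-176.69, 176.69], [-43.24, 126.21], [12.49, 139.97], [-82, 262], [0, 151.66], [-163.58, 163.58]. Speed limits (degrees/s): [159.86, 159.86, 180, 180, 180, 180].

## Interface

Orientations are given as a 3x3 rotation matrix whose columns are the frame's x, y, z axes.
In Python, from rig import bot, imaging gives the robot as it stands.
- The arm moves only by the tool drive_tool, never from a script. Its argument "deltas" is text: rows parted by semicolons, each of 5 numbers parted by spaces: the finger opening in mm, from 0 to 87, then the shift along the world's x, y, z in mm, then the turn about the world's z in rad. In form: jaw dx dy dz twist; .... A call has 1 to 12 rows; each row is the pose to reach, as a shift and turn from the pose commanded when the call began; what a row does not reach only later rows make up. A row lasts 1/10 s, in which the tool goes at most 50 mm and 8.59 degrees, less where a joint would pass 70% of its speed; a pose out of reach is approached as far as the arm can. A call with a gripper value outside its range is refused whole. The fingers move at their own pace and stop on an object; the grip force is fixed at half the most. Time passes only in rows, so rows that repeat a pose let the fingers close. It gives the time, the measured TCP pose, the force, the opening and the grip force at its end, in the units of the state.
- bot.read_state(): the state, without advancing time (a new reading comes with each control period).
- imaging.capture(name): name is "scene" or "top" or "wrist"; returns the picture (480x640x3 uint8, red, green, blue); there is no depth.
- imaging.camera_model(name): a dict with "fx", "fy", "cx", "cy" (pixels), "T" (4x4, takes a point from camera to world coordinates). Camera axes: x right, y down, z forward; pixel columns grow to the right and rows downward; lengths in m; the calibration is good to about 2 mm. A picture is of the moment at which its call begins: read the wrist's pose just before it. camera_model takes no time and is no camera call; for the wrist camera it gives the pose at the moment of the call.
- bot.hand_in(): hands the job in; it is judged then, once.
The state is a dict: "time_s": time; "joint_positions": joint angles; "qvel": joint speeds; "tau": joint torques, N m; "position": TCP position; "tcp_rot": TCP orientation; "force": force on the tool from outside, world axes, zero at the start; "moment": the same for the moment, N m; "opening": opening from 0.0 (shut) to 1.0 (fully open); "grasp_force": force on a finger pad.
Only numpy, scipy, OpenCV 4.12 (cv2) and the standard library are available. Lean on these libraries where they do the work, as an engineer would, in place of code of your own. Each camera call takes 0.05 s, during which the arm holds its last target. There are 200 camera calls.

## Working session

There is one attempt and no reset: what is moved stays moved. The work goes in short steps, Python scripts to look and compute and a tool call to move; the robot and the scene stay as the last step left them, time stands still between calls to the robot, and variables do not carry over. Pictures are saved under pics/ and viewed, at most 10 in all, crops included, and the job is handed in when it is done.

Besides the shell and the picture viewer there is one more tool, called by a JSON object that holds its "method" and its "body", one argument or row to a line. drive_tool: Moves the arm, as the interface text tells. Its arguments: {"type":"object","properties":{"deltas":{"type":"string"}},"required":["deltas"]}

```bash
mkdir -p pics
python3 - <<'E'
from rig import bot, imaging
import cv2, numpy as np
for n in("top","scene"):
    im=imaging.capture(n); cv2.imwrite(f"pics/{n}0.png",im[:,:,::-1]); m=imaging.camera_model(n)
    print(n,m["fx"],m["fy"],m["cx"],m["cy"]);print(np.round(m["T"],4).tolist())
s=bot.read_state();print(s["time_s"],s["position"],np.round(s["tcp_rot"],3).tolist(),s["opening"])
E
```

```text
top 517.202231132066 517.202231132066 318.92464294143707 240.92022842303882
[[-0.0005, -0.9976, 0.0689, 0.4095], [-0.9999, -0.0002, -0.0106, -0.0252], [0.0106, -0.0689, -0.9976, 1.0789], [0.0, 0.0, 0.0, 1.0]]
scene 455.24008200007495 455.24008200007495 328.7264176945264 238.05151888684935
[[0.841, 0.3722, -0.3926, 0.933], [0.5409, -0.5942, 0.5952, -0.703], [-0.0118, -0.713, -0.7011, 0.8494], [0.0, 0.0, 0.0, 1.0]]
0.1 [ 0.24313503 -0.57505066  0.22168147] [[0.921, 0.389, -0.0], [0.389, -0.921, 0.002], [0.0, -0.002, -1.0]] 0.9971064066521608
```

View pics/top0.png

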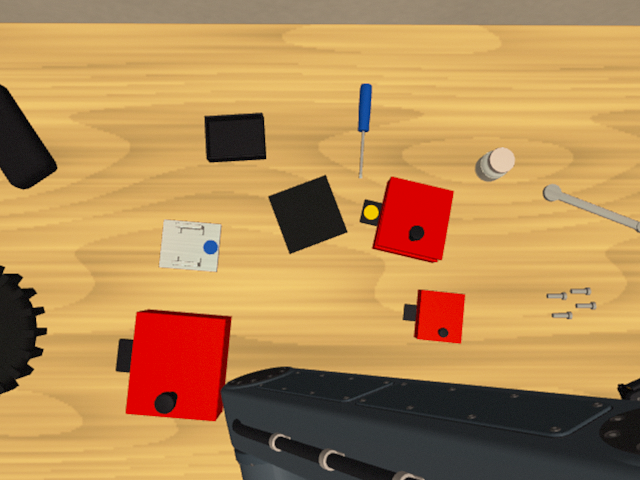

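View pics/scene0.png

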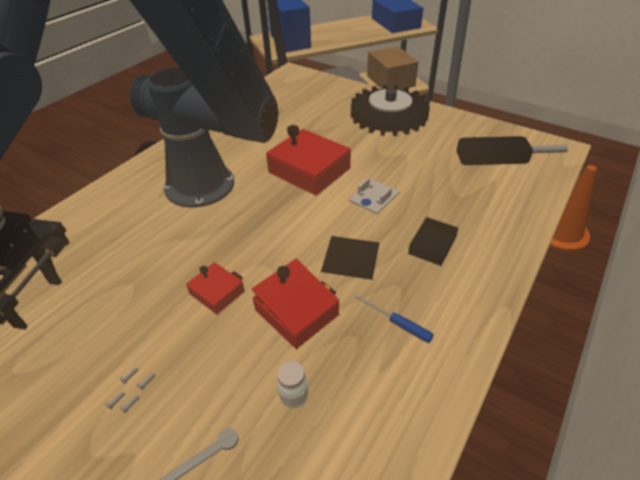

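The case candidates in the top view are large at (178,365), middle at (415,218) and small at (440,316). I choose the middle one: it has the yellow disc at (371,212) and the knob at (416,233). Blue is therefore the stray socket. The holder is at (190,246) with the blue disc at (210,247), and the pad is at (308,214). The black tray at (236,137) could be mistaken for the pad.

```bash
cat > h.py <<'E'
from rig import bot, imaging
import cv2, numpy as np
def ray(m,uv,z):
    uv=np.atleast_2d(np.array(uv,float)); T=np.array(m["T"])
    d=np.c_[(uv[:,0]-m["cx"])/m["fx"],(uv[:,1]-m["cy"])/m["fy"],np.ones(len(uv))]@T[:3,:3].T
    return T[:3,3]+d*((z-T[2,3])/d[:,2])[:,None]
def proj(m,P):
    T=np.array(m["T"]); p=(np.atleast_2d(P)-T[:3,3])@T[:3,:3]
    return np.c_[m["fx"]*p[:,0]/p[:,2]+m["cx"],m["fy"]*p[:,1]/p[:,2]+m["cy"]]
def blob(mask,box):
    x0,y0,x1,y1=box; k=np.zeros(mask.shape,np.uint8); k[y0:y1,x0:x1]=mask[y0:y1,x0:x1]
    n,l,s,c=cv2.connectedComponentsWithStats(k); i=1+s[1:,4].argmax()
    return (l==i).astype(np.uint8),c[i],s[i,4]
def quad(mask):
    c=max(cv2.findContours(mask,cv2.RETR_EXTERNAL,cv2.CHAIN_APPROX_NONE)[0],key=cv2.contourArea)
    return cv2.boxPoints(cv2.minAreaRect(c))
def pose(name,P):
    e=np.roll(P,-1,0)-P; L=np.linalg.norm(e[:,:2],axis=1)*1e3
    print(name,"centre",np.round(P.mean(0)*1e3,1),"sides",np.round(L,1),"dir",np.round(np.degrees(np.arctan2(e[:,1],e[:,0])),1))
E
python3 - <<'E'
from h import *
m=imaging.camera_model("top"); im=cv2.imread("pics/top0.png"); b,g,r=[im[:,:,i].astype(int) for i in range(3)]
red=(r>215)&(g<60); yel=(r>180)&(g>150)&(b<80); blu=(b>120)&(r<80); blk=(im.max(2)<60); gray=(np.abs(r-b)<30)&(r>120)
pose("lidtop",ray(m,quad(blob(red,(370,170,460,270))[0]),.0565))
c=blob(yel,(355,195,385,230)); print("ydisc",c[1],c[2],ray(m,c[1],.011)*1e3)
k=blob(blk,(400,220,430,245)); print("knob",k[1],k[2],ray(m,k[1],.094)*1e3)
pose("pad",ray(m,quad(blob(blk,(262,170,352,260))[0]),.004))
h=blob(gray|blu,(150,210,230,280)); pose("holder",ray(m,quad(h[0]),.008))
c=blob(blu,(200,235,222,260)); print("bdisc",c[1],c[2],ray(m,c[1],.011)*1e3)
pose("tray",ray(m,quad(blob(blk,(195,105,275,170))[0]),.035))
big=[cv2.resize(im[y:y+95,x:x+100],(400,380),interpolation=cv2.INTER_CUBIC) for x,y in((362,172),(145,200))]
cv2.imwrite("pics/crop1.png",np.hstack(big))
E
```

```text
lidtop centre [ 526.8 -230.2   56.5] sides [138.4 131.  138.3 129.8] dir [ -13.  -102.6  166.5   77.4]
ydisc [370.66878981 211.72611465] 157 [[ 544.13834943 -144.1640421    11.        ]]
knob [415.9112426 232.8816568] 169 [[ 492.97624626 -221.33804504   94.        ]]
pad centre [540.7 -12.5   4. ] sides [128.  127.2 127.1 126.7] dir [ -69.2 -159.7  110.6   20.7]
holder centre [474.7 230.2   8. ] sides [ 96.7 118.4  96.8 117.6] dir [ -3.8 -95.  175.8  85. ]
bdisc [210.06293706 246.97902098] 143 [[470.67061941 188.16210382  11.        ]]
tray centre [694.3 135.9  35. ] sides [120.1  95.  119.4  94.8] dir [ -86.4 -176.3   93.5    4.1]
```

View pics/crop1.png

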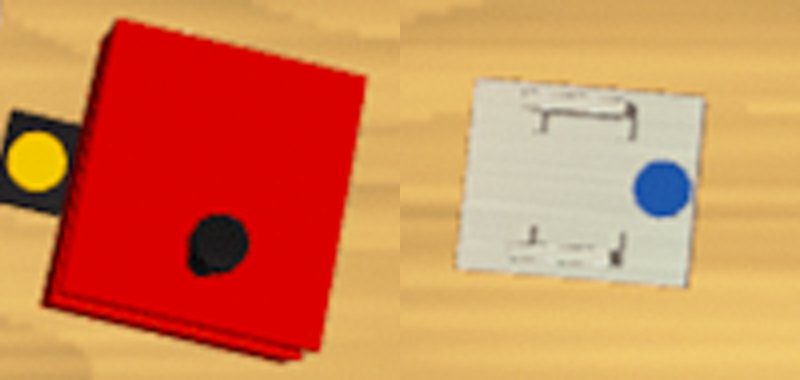

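The crop confirms the middle case with the yellow disc. The lid looks slightly ajar, because the knob and the near edge are shifted. I'll fit the case pose and lid angle from both cameras.

Run:
```python
from h import *
from scipy.optimize import least_squares
m=imaging.camera_model("top"); ms=imaging.camera_model("scene")
im=cv2.imread("pics/top0.png"); sc=cv2.imread("pics/scene0.png")
r=im[:,:,2].astype(int);red=(r>215)&(im[:,:,1]<60)
mk=blob(red,(370,170,460,270))[0]; mk=cv2.morphologyEx(mk,cv2.MORPH_CLOSE,np.ones((15,15)))
q=quad(mk); print(q.tolist())
k=blob(sc.max(2)<70,(268,255,300,290)); print("scene knob",k[1],k[2])
hs=sc[:,:,:].astype(int)
kn=blob(im.max(2)<60,(400,220,430,245))[1]
far=q[np.argsort(q[:,1])][:2]; near=q[np.argsort(q[:,1])][2:]
far=far[far[:,0].argsort()]; near=near[near[:,0].argsort()]
obs=np.vstack([[370.7,211.7],far,near,kn+[1,-1]]) 
def pts(p):
    x,y,a,t=p; c,s=np.cos(a),np.sin(a)
    def lid(back,up,yy): return [73-(back*np.cos(t)-up*np.sin(t)), yy, 48.5+back*np.sin(t)+up*np.cos(t)]
    L=np.array([[0,84,11],lid(0,8,65),lid(0,8,-65),lid(146,8,65),lid(146,8,-65),lid(116,41,0)])
    return np.c_[x+c*L[:,0]-s*L[:,1],y+s*L[:,0]+c*L[:,1],L[:,2]]/1e3
L5=lambda p:pts(p)[5]
f=lambda p:np.r_[(proj(m,pts(p))-obs).ravel()]
# NB: lid(): back component 116cos-43sin as stated
def lidfix(p): return f(p)
s=least_squares(f,[526,-228,-.22,.15],x_scale=[10,10,.1,.1],loss="soft_l1"); print(s.x,np.degrees(s.x[2]),np.round(f(s.x).reshape(-1,2),1).tolist())
print("handle",L5(s.x)*1e3,"scene pred of knob",proj(ms,L5(s.x)))
```

```text
[[376.9529113769531, 244.21177673339844], [391.8940734863281, 176.9764862060547], [455.8470153808594, 191.18824768066406], [440.9058532714844, 258.42352294921875]]
scene knob [282.98823529 273.65882353] 85
[ 5.23223471e+02 -2.26659464e+02 -2.46034122e-01  2.14642699e-01] -14.096716785888251 [[0.5, 0.2], [-0.2, -1.5], [-1.1, 0.0], [-0.1, -0.8], [1.6, 1.5], [-0.2, 0.3]]
handle [ 492.57006484 -218.96172765  113.26696247] scene pred of knob [[282.17469619 272.19312912]]
```

Fit: case at (524,-227) mm, yaw about -13.6°, lid ajar about 0.21 rad, and the scene-view prediction agrees to within 1.5 px. Next I move above the knob.

{"method": "drive_tool", "body": {
  "deltas": "87 250 356 -52 -0.637;87 250 356 -52 -0.637;87 250 356 -52 -0.637;87 250 356 -52 -0.637;87 250 356 -52 -0.637;87 250 356 -52 -0.637;87 250 356 -52 -0.637;87 250 356 -52 -0.637;87 250 356 -52 -0.637;87 250 356 -52 -0.637;87 250 356 -52 -0.637;87 250 356 -52 -0.637"
}}

```text
time_s: 1.3
position: [0.4929, -0.2205, 0.1705]
tcp_rot: [[0.972, -0.236, -0.0], [-0.236, -0.972, -0.0], [-0.0, 0.0, -1.0]]
force: [-0.5, 0.6, -0.5]
opening: 1.001
grasp_force: 0.0
```

Run:
```python
from h import *
m=imaging.camera_model("wrist");im=imaging.capture("wrist"); cv2.imwrite("pics/w1.png",im[:,:,::-1])
s=bot.read_state();print(s["time_s"],s["position"],np.round(s["tcp_rot"],3).tolist(),s["force"],s["joint_positions"])
print(np.round(m["T"],3).tolist(),m["fx"],m["cx"],m["cy"]); print(proj(m,[[.4934,-.2193,.1147]]))
```

```text
1.35 [ 0.4927806  -0.2209286   0.17061199] [[0.972, -0.237, -0.0], [-0.237, -0.972, -0.0], [0.0, 0.0, -1.0]] [ 0.20692285  0.37054617 -0.04284151] [-3.59981420e+01  2.77316486e+01  9.73696964e+01 -2.36095303e-02
  5.48870781e+01  6.77028113e+01]
[[-0.236, -0.934, -0.27, 0.567], [-0.972, 0.226, 0.066, -0.238], [-0.0, 0.278, -0.961, 0.332], [0.0, 0.0, 0.0, 1.0]] 338.7290668530287 321.16466294554095 240.60995402211586
[[319.82080841 259.11005127]]
```

View pics/w1.png

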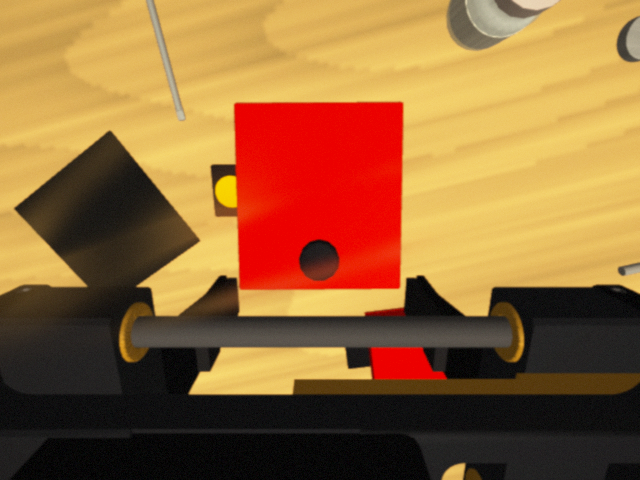

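The knob is at (319,260), where I predicted it, and the lid edges are parallel to the tool, so the pose is confirmed. Next I descend and grip.

{"method": "drive_tool", "body": {
  "deltas": "87 1 1 -40 0;87 1 1 -75 0;87 1 1 -75 0;10 1 1 -75 0;10 1 1 -75 0;10 1 1 -75 0;10 1 1 -75 0;10 1 1 -75 0;10 1 1 -75 0;10 1 1 -75 0;10 1 1 -75 0"
}}

```text
time_s: 2.45
position: [0.4943, -0.2186, 0.0956]
tcp_rot: [[0.972, -0.235, -0.0], [-0.235, -0.972, 0.0], [-0.0, -0.0, -1.0]]
force: [0.0, -1.2, 0.1]
opening: 0.355
grasp_force: 0.0
```

Run:
```python
import numpy as np
a=np.radians(-13.6);f=lambda q:(lambda b,u:np.array([-b*np.cos(a),-b*np.sin(a),u]))(116*np.cos(q)-43*np.sin(q),116*np.sin(q)+43*np.cos(q))
print([(round(q,2),np.round(f(q)-f(.21)).tolist()) for q in list(np.arange(.21,1.86,.164))])
```

```text
[(np.float64(0.21), [0.0, 0.0, 0.0]), (np.float64(0.37), [12.0, -3.0, 16.0]), (np.float64(0.54), [26.0, -6.0, 30.0]), (np.float64(0.7), [42.0, -10.0, 42.0]), (np.float64(0.87), [60.0, -15.0, 50.0]), (np.float64(1.03), [79.0, -19.0, 55.0]), (np.float64(1.19), [99.0, -24.0, 57.0]), (np.float64(1.36), [119.0, -29.0, 56.0]), (np.float64(1.52), [138.0, -33.0, 52.0]), (np.float64(1.69), [156.0, -38.0, 44.0]), (np.float64(1.85), [173.0, -42.0, 33.0])]
```

{"method": "drive_tool", "body": {
  "deltas": "10 0 0 0 0;10 0 0 0 0;10 6 -1 8 0;10 12 -3 16 0;10 19 -5 24 0;10 26 -6 30 0;10 34 -8 36 0;10 42 -10 42 0;10 51 -12 46 0;10 60 -15 50 0;10 69 -17 53 0;10 79 -19 55 0"
}}

```text
time_s: 3.65
position: [0.5727, -0.2377, 0.1528]
tcp_rot: [[0.972, -0.234, -0.002], [-0.234, -0.972, -0.0], [-0.002, 0.001, -1.0]]
force: [-5.9, -1.8, 9.0]
opening: 0.306
grasp_force: 30.0
```

{"method": "drive_tool", "body": {
  "deltas": "10 10 -2 1 0;10 20 -5 2 0;10 30 -7 2 0;10 40 -10 1 0;10 50 -12 -1 0;10 59 -14 -3 0;10 68 -16 -7 0;10 77 -19 -11 0;10 86 -21 -16 0;10 94 -23 -22 0;10 94 -23 -22 0;10 94 -23 -22 0"
}}

```text
time_s: 4.85
position: [0.671, -0.2611, 0.1307]
tcp_rot: [[0.972, -0.235, 0.008], [-0.235, -0.972, -0.002], [0.009, 0.0, -1.0]]
force: [6.1, 0.1, 6.3]
opening: 0.307
grasp_force: 30.0
```

Grip held and the lid is at about 1.88 rad. I push it a little nearer its stop to leave more room, then release, rise and go back over the case, turning for the end grasp.

{"method": "drive_tool", "body": {
  "deltas": "10 4 -1 -3 0;10 8 -2 -7 0;10 8 -2 -7 0;87 8 -2 -7 0;87 8 -2 -7 0;87 8 -2 -7 0;87 8 -2 -7 0;87 8 -2 -7 0;87 8 -2 33 0;87 8 -2 83 0;87 8 -2 113 0;87 8 -2 113 0"
}}

```text
time_s: 6.05
position: [0.6782, -0.2644, 0.2485]
tcp_rot: [[0.972, -0.235, 0.011], [-0.235, -0.972, -0.006], [0.012, 0.003, -1.0]]
force: [0.1, -0.1, 1.3]
opening: 0.977
grasp_force: 0.0
```

{"method": "drive_tool", "body": {
  "deltas": "87 -50 12 5 0;87 -100 24 5 0;87 -150 -20 5 1.571;87 -180 -45 5 1.571;87 -180 -45 5 1.571;87 -180 -45 5 1.571;87 -180 -45 5 1.571;87 -180 -45 5 1.571;87 -180 -45 5 1.571;87 -180 -45 5 1.571;87 -180 -45 5 1.571;87 -180 -45 5 1.571"
}}

```text
time_s: 7.25
position: [0.4945, -0.3071, 0.2453]
tcp_rot: [[0.312, 0.95, -0.002], [0.95, -0.312, 0.002], [0.001, -0.003, -1.0]]
force: [0.8, 0.5, 0.2]
opening: 1.003
grasp_force: 0.0
```

Run:
```python
from h import *
m=imaging.camera_model("wrist");im=imaging.capture("wrist"); cv2.imwrite("pics/w2.png",im[:,:,::-1])
s=bot.read_state();print(s["time_s"],s["position"],np.round(s["tcp_rot"],3).tolist(),s["force"],s["joint_positions"])
np.savez("w2.npz",**m)
```

```text
7.3 [ 0.49440749 -0.30708704  0.24524469] [[0.308, 0.951, -0.002], [0.951, -0.308, 0.002], [0.001, -0.003, -1.0]] [ 0.98488479  0.4832799  -0.27539468] [-4.28344212e+01  2.55005764e+01  8.68017285e+01 -1.10962485e-02
  6.78668326e+01 -2.48852563e+01]
```

View pics/w2.png

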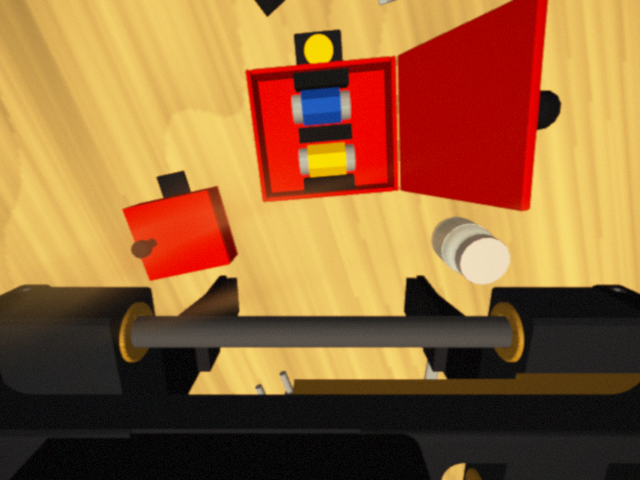

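The open case shows the blue socket in the +y groove at (322,106), the yellow one at (327,160), the lid well back and the jar clear at (470,250).

Run:
```python
from h import *
m=dict(np.load("w2.npz"));im=cv2.imread("pics/w2.png");b,g,r=[im[:,:,i].astype(int) for i in range(3)]
for n,mk,box in(("blue",(b>90)&(r<90)&(b>r+50),(285,80,360,130)),("yel",(r>130)&(g>100)&(b<80),(285,135,370,185)),("disc",(r>130)&(g>100)&(b<80),(300,30,340,68))):
    k=blob(mk,box); q=quad(k[0]); print(n,k[1],k[2]); z=.011 if n=="disc" else .037; print(np.round(ray(m,k[1],z)*1e3,1)); pose(n,ray(m,q,z))
# rim outer corners, approx px
pose("rim",ray(m,[[248,71],[394,57],[398,189],[263,201]],.048))
a=np.radians(-13.6);c=np.array([524,-226.7]);ax=np.array([np.cos(a),np.sin(a)]);ay=np.array([-ax[1],ax[0]])
for p in([-73,65],[73,65],[73,-65],[-73,-65]): print(proj(m,[[*( (c+p[0]*ax+p[1]*ay)/1e3),.048]]))
```

```text
blue [320.81624905 105.75474563] 1317
[[ 528.7 -199.4   37. ]]
blue centre [ 528.8 -199.6   37. ] sides [38.7 32.8 39.7 32.9] dir [ -13.4 -101.7  166.7   76.5]
yel [326.81030253 159.33605887] 1223
[[ 518.2 -251.8   37. ]]
yel centre [ 517.9 -252.1   37. ] sides [41.  33.5 42.1 33.6] dir [ -13.4 -101.9  166.7   76.3]
disc [318.06639004  48.89073306] 723
[[ 544.  -143.3   11. ]]
disc centre [ 544.1 -143.1   11. ] sides [28.9 27.1 29.6 27.1] dir [ -18.2 -107.7  161.8   71. ]
rim centre [ 525.  -226.2   48. ] sides [140.4 125.9 143.6 126.3] dir [ -13.2 -102.9  166.9   75.7]
[[243.94839152  69.47082231]]
[[396.00484624  55.93545869]]
[[398.32629117 192.16064987]]
[[261.29986684 203.02714589]]
```

{"method": "drive_tool", "body": {
  "deltas": "78 30 108 -60 0.078;78 30 108 -100 0.078;78 30 108 -135 0.078;78 30 108 -135 0.078;78 30 108 -135 0.078;78 30 108 -135 0.078;78 30 108 -135 0.078"
}}

```text
time_s: 8.0
position: [0.5265, -0.2013, 0.1131]
tcp_rot: [[0.244, 0.97, 0.003], [0.97, -0.244, -0.002], [-0.001, 0.003, -1.0]]
force: [1.1, -0.3, 0.2]
opening: 0.896
grasp_force: 0.0
```

Run:
```python
from h import *
m=imaging.camera_model("wrist");im=imaging.capture("wrist"); cv2.imwrite("pics/w3.png",im[:,:,::-1])
s=bot.read_state();print(s["time_s"],s["position"],np.round(s["tcp_rot"],3).tolist(),s["opening"])
b,g,r=[im[:,:,2-i].astype(int) for i in range(3)]
try:
    k=blob((b>90)&(r<90)&(b>r+50),(100,150,540,480)); print(k[1],k[2],ray(m,k[1],.037)*1e3)
except Exception as e: print(e)
```

```text
8.05 [ 0.52652864 -0.20148648  0.11339314] [[0.244, 0.97, 0.004], [0.97, -0.244, -0.002], [-0.002, 0.004, -1.0]] 0.8962636950664896
[323.2513181  243.06370826] 2276 [[ 529.48634347 -195.84291539   37.        ]]
```

View pics/w3.png

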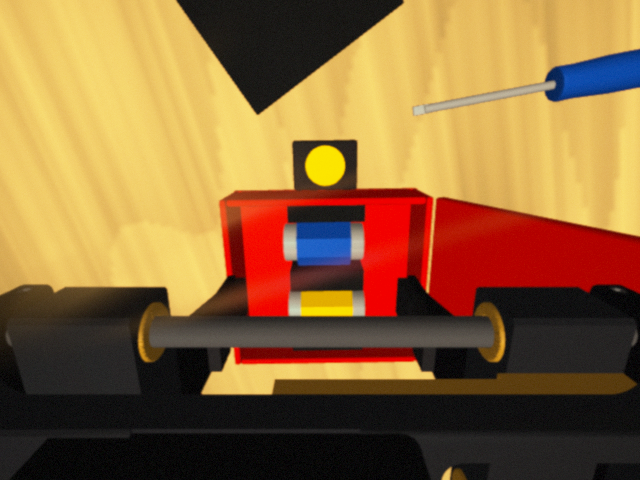

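Blue is between the fingers' planes at (323,243). Now I descend, slide the socket a little towards -x so the gripper body stays clear of the lid, and grip it.

{"method": "drive_tool", "body": {
  "deltas": "78 -2 3 -30 0;78 -2 3 -60 0;78 -2 3 -80 0;78 -2 3 -91 0;78 -2 3 -91 0"
}}

```text
time_s: 8.55
position: [0.5232, -0.1974, 0.0204]
tcp_rot: [[0.244, 0.97, -0.0], [0.97, -0.244, 0.0], [0.0, -0.0, -1.0]]
force: [-0.8, 0.2, -0.0]
opening: 0.893
grasp_force: 0.0
```

{"method": "drive_tool", "body": {
  "deltas": "66 0 0 0 0;66 0 0 0 0;66 -4 1 0 0;66 -8 2 0 0;66 -8 2 -5 0;66 -8 2 -10 0;50 -8 2 -10 0;50 -8 2 -10 0;50 -8 2 -10 0;50 -8 2 -10 0"
}}

```text
time_s: 9.55
position: [0.5146, -0.1942, 0.0101]
tcp_rot: [[0.243, 0.97, -0.002], [0.97, -0.243, 0.001], [0.001, -0.002, -1.0]]
force: [0.3, -0.7, -1.8]
opening: 0.686
grasp_force: 30.0
```

{"method": "drive_tool", "body": {
  "deltas": "50 0 0 5 0;50 0 0 15 0;50 0 0 35 0;50 0 0 65 0;50 0 0 95 0;50 0 0 105 0;50 6 40 105 0;50 13 85 105 0;50 20 130 105 0;50 25 165 105 0;50 26 181 105 0;50 26 181 105 0"
}}

```text
time_s: 10.75
position: [0.5406, -0.0116, 0.1153]
tcp_rot: [[0.239, 0.971, -0.001], [0.971, -0.239, 0.0], [0.0, -0.001, -1.0]]
force: [-0.1, -0.2, -2.4]
opening: 0.685
grasp_force: 30.0
```

{"method": "drive_tool", "body": {
  "deltas": "50 0 0 -40 0;50 0 0 -75 0;50 0 0 -95 0;50 0 0 -101 0;50 0 0 -103 0;50 0 0 -104 0;50 0 0 -105 0;50 0 0 -105 0"
}}

```text
time_s: 11.55
position: [0.542, -0.014, 0.0115]
tcp_rot: [[0.243, 0.97, 0.002], [0.97, -0.243, -0.001], [-0.0, 0.002, -1.0]]
force: [0.6, 0.0, -1.7]
opening: 0.687
grasp_force: 30.0
```

{"method": "drive_tool", "body": {
  "deltas": "50 0 0 -1 0;50 0 0 -1 0;50 0 0 -2 0;50 0 0 -2 0"
}}

```text
time_s: 11.95
position: [0.5415, -0.0136, 0.0089]
tcp_rot: [[0.243, 0.97, 0.001], [0.97, -0.243, -0.0], [0.0, 0.001, -1.0]]
force: [-0.1, 0.5, 1.1]
opening: 0.685
grasp_force: 30.0
```

{"method": "drive_tool", "body": {
  "deltas": "80 0 0 0 0;80 0 0 0 0;80 0 0 0 0;80 0 0 0 0;80 0 0 40 0;80 0 0 80 0;80 0 0 120 -0.2;80 0 0 140 -0.35;80 0 0 140 -0.5;80 0 0 140 -0.65;80 0 0 140 -0.8;80 0 0 140 -0.95"
}}

```text
time_s: 13.15
position: [0.5411, -0.0136, 0.1486]
tcp_rot: [[0.913, 0.407, -0.0], [0.407, -0.913, 0.0], [-0.0, -0.0, -1.0]]
force: [-0.3, -0.3, 0.5]
opening: 0.921
grasp_force: 0.0
```

{"method": "drive_tool", "body": {
  "deltas": "80 -60 0 0 -0.15;80 -60 0 0 -0.3;80 -60 0 0 -0.45;80 -60 0 0 -0.62;80 -60 0 0 -0.62;80 -60 0 0 -0.62;80 -60 0 0 -0.62"
}}

```text
time_s: 13.85
position: [0.4813, -0.0136, 0.1485]
tcp_rot: [[0.982, -0.191, -0.0], [-0.191, -0.982, 0.0], [-0.0, -0.0, -1.0]]
force: [0.5, -0.6, -0.8]
opening: 0.913
grasp_force: 0.0
```

Run:
```python
from h import *
m=imaging.camera_model("wrist");im=imaging.capture("wrist"); cv2.imwrite("pics/w4.png",im[:,:,::-1]); np.savez("w4.npz",**m)
s=bot.read_state();print(s["time_s"],s["position"],np.round(s["tcp_rot"],3).tolist(),s["joint_positions"])
b,g,r=[im[:,:,2-i].astype(int) for i in range(3)]
k=blob((b>90)&(r<90)&(b>r+50),(200,60,440,480)); print(k[1],k[2]);pose("blue",ray(m,quad(k[0]),.036))
```

```text
13.9 [ 0.48131162 -0.01365859  0.14848333] [[0.981, -0.192, -0.0], [-0.192, -0.981, 0.0], [-0.0, -0.0, -1.0]] [-1.49538488e+01  2.59450553e+01  1.06620091e+02  5.27044437e-04
  4.74403561e+01  8.60899902e+01]
[308.00703895 164.39558893] 2131
blue centre [541.4 -14.2  36. ] sides [39.5 33.  39.5 34.4] dir [ -15.7 -103.9  166.3   76. ]
```

View pics/w4.png

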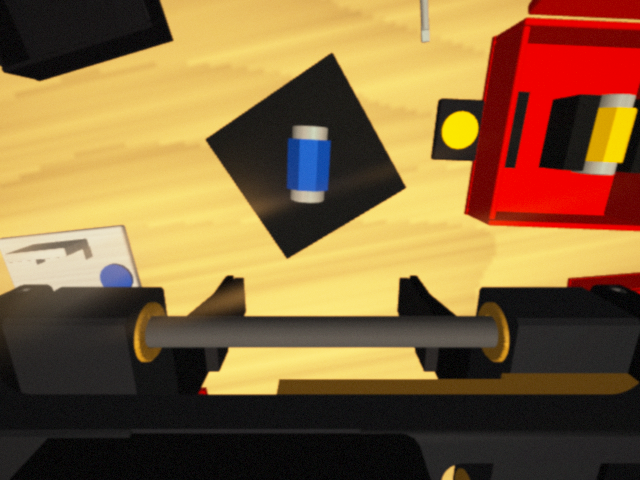

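Blue lies on the pad at (308,164), 541/-14 mm, axis -14°, released. Now I regrasp it across the sleeve.

{"method": "drive_tool", "body": {
  "deltas": "80 40 0 -20 -0.05;80 60 0 -60 -0.05;80 60 0 -100 -0.05;80 60 0 -130 -0.05;80 60 0 -137 -0.05;80 60 0 -137 -0.05;20 60 0 -137 -0.05;20 60 0 -137 -0.05;20 60 0 -137 -0.05;20 60 0 -137 -0.05;20 60 0 -137 -0.05;20 60 0 -137 -0.05"
}}

```text
time_s: 15.1
position: [0.5414, -0.0137, 0.0119]
tcp_rot: [[0.97, -0.242, 0.001], [-0.242, -0.97, -0.0], [0.001, -0.0, -1.0]]
force: [1.6, 0.5, -0.0]
opening: 0.461
grasp_force: 0.0
```

{"method": "drive_tool", "body": {
  "deltas": "20 0 0 0 0;20 0 0 0 0;20 0 0 0 0;20 0 0 0 0"
}}

```text
time_s: 15.5
position: [0.5413, -0.0137, 0.0117]
tcp_rot: [[0.97, -0.242, 0.0], [-0.242, -0.97, -0.0], [0.0, 0.0, -1.0]]
force: [-0.6, -0.3, 3.0]
opening: 0.39
grasp_force: 30.0
```

{"method": "drive_tool", "body": {
  "deltas": "20 0 0 10 0;20 0 0 40 0;20 0 0 80 0;20 -10 20 120 0;20 -35 60 120 0.08;20 -55 100 120 0.168;20 -75 140 120 0.168;20 -95 180 120 0.168;20 -115 220 120 0.168;20 -126 244 120 0.168;20 -126 244 120 0.168;20 -126 244 120 0.168"
}}

```text
time_s: 16.7
position: [0.4149, 0.2307, 0.1317]
tcp_rot: [[0.997, -0.074, 0.0], [-0.074, -0.997, -0.0], [0.0, 0.0, -1.0]]
force: [1.1, -0.0, -1.5]
opening: 0.391
grasp_force: 30.0
```

Run:
```python
from h import *
m=imaging.camera_model("wrist");im=imaging.capture("wrist"); cv2.imwrite("pics/w5.png",im[:,:,::-1]); np.savez("w5.npz",**m)
s=bot.read_state();print(s["time_s"],s["position"],np.round(s["tcp_rot"],3).tolist(),s["opening"],s["force"])
```

```text
16.75 [0.41548362 0.23014931 0.13171091] [[0.997, -0.076, 0.0], [-0.076, -0.997, -0.0], [0.0, 0.0, -1.0]] 0.3855913978481643 [ 1.04777936  0.23752298 -1.50412868]
```

View pics/w5.png

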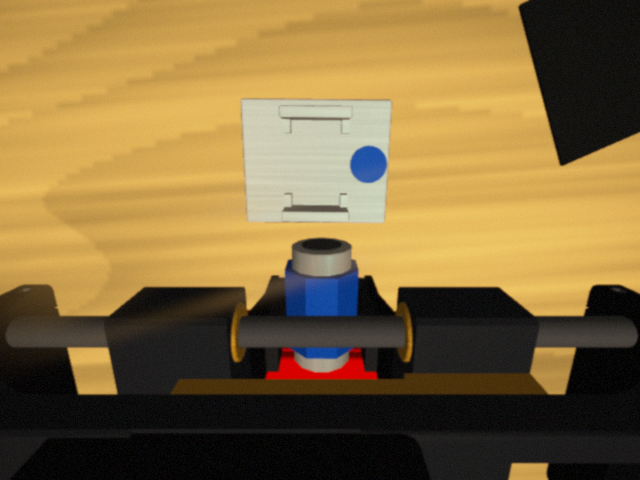

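Run:
```python
from h import *
m=dict(np.load("w5.npz"));im=cv2.imread("pics/w5.png");b,g,r=[im[:,:,i].astype(int) for i in range(3)]
k=blob(((np.abs(r-b)<35)&(r>110))|((b>100)&(r<90)),(230,85,405,232))[0]
pose("base",ray(m,quad(k),.008)); print(quad(k).tolist())
pose("base manual",ray(m,[[242,99],[392,100.5],[385.5,222],[249,222]],.008))
P=ray(m,[[280,106],[352,106],[347,209],[283,209]],.038); print(np.round(P*1e3,1)); 
cv2.imwrite("pics/c5.png",cv2.resize(im[90:230,230:400],None,fx=4.4,fy=4.2,interpolation=cv2.INTER_CUBIC))
```

```text
base centre [474.9 231.    8. ] sides [ 97.1 115.7  97.  127.5] dir [ -8.  -94.3 179.   85.7]
[[242.00001525878906, 221.0], [242.00001525878906, 100.00000762939453], [390.0, 100.0], [390.0, 221.0]]
base manual centre [474.4 230.1   8. ] sides [117.3  97.4 117.7  98.5] dir [-94.8 175.8  85.7  -4.5]
[[517.7 252.5  38. ]
 [514.  202.1  38. ]
 [440.9 209.5  38. ]
 [444.5 258.2  38. ]]
```

View pics/c5.png

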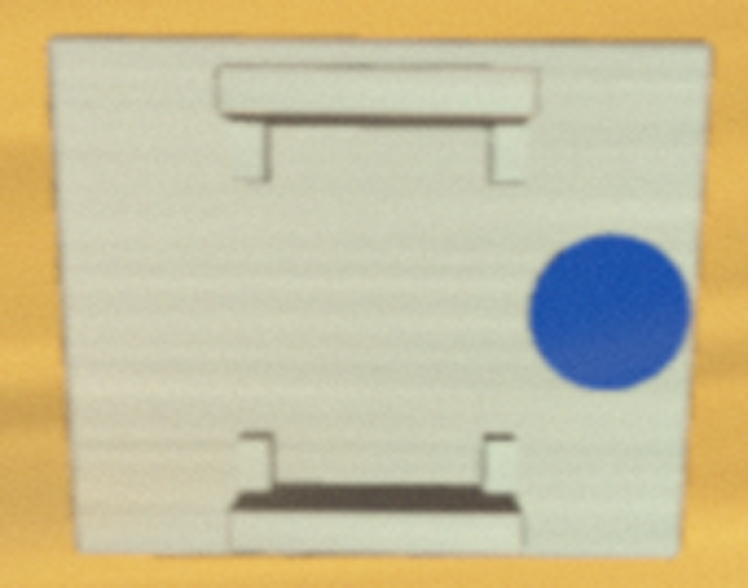

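Run:
```python
from h import *
m=dict(np.load("w5.npz"))
P=ray(m,[[316.4,117.7],[315.6,211]],.038);d=P[0]-P[1];print(P*1e3,P.mean(0)*1e3,np.linalg.norm(d)*1e3,np.degrees(np.arctan2(d[1],d[0])))
# stubs: inner y edges at z .018
Q=ray(m,[[291,132],[341,132],[292,194],[340,194]],.018);print(Q*1e3,Q.mean(0)*1e3)
```

```text
[[508.09820987 227.62932497  38.        ]
 [441.15816619 233.49354886  38.        ]] [474.62818803 230.56143692  38.        ] 67.19641783553126 -5.006565084261774
[[500.52370861 248.2122013   18.        ]
 [497.64933192 209.64410295  18.        ]
 [452.67273127 252.15282838  18.        ]
 [449.77628767 213.24374212  18.        ]] [475.15551487 230.81321869  18.        ]
```

Walls are 67 mm apart, bed at (474.7, 230.5), yaw about -4.6°: consistent with the holder. Lowering in.

{"method": "drive_tool", "body": {
  "deltas": "20 40 0 0 0;20 59 0 0 0;20 59 0 -20 0;20 59 0 -50 0;20 59 0 -75 0;20 59 0 -80 0;20 59 0 -80 0"
}}

```text
time_s: 17.45
position: [0.4744, 0.2292, 0.0509]
tcp_rot: [[0.997, -0.078, -0.002], [-0.078, -0.997, -0.001], [-0.002, 0.001, -1.0]]
force: [0.7, -0.7, -1.8]
opening: 0.39
grasp_force: 30.0
```

{"method": "drive_tool", "body": {
  "deltas": "20 0 0 -15 0;20 0 0 -25 0;20 0 0 -30 0;20 0 0 -32 0;20 0 0 -33 0;20 0 0 -34 0;20 0 0 -34 0"
}}

```text
time_s: 18.15
position: [0.4745, 0.2304, 0.0178]
tcp_rot: [[0.997, -0.076, 0.001], [-0.076, -0.997, 0.0], [0.001, -0.0, -1.0]]
force: [0.2, -0.3, -2.7]
opening: 0.393
grasp_force: 30.0
```

{"method": "drive_tool", "body": {
  "deltas": "20 0 0 -1 0;20 0 0 -1 0;20 0 0 -2 0;20 0 0 -2 0"
}}

```text
time_s: 18.55
position: [0.4744, 0.2304, 0.0157]
tcp_rot: [[0.997, -0.076, 0.0], [-0.076, -0.997, 0.0], [0.0, -0.0, -1.0]]
force: [0.8, 1.2, 0.1]
opening: 0.386
grasp_force: 30.0
```

{"method": "drive_tool", "body": {
  "deltas": "55 0 0 0 0;55 0 0 0 0;55 0 0 0 0;55 0 0 0 0;55 0 0 20 0;55 0 0 60 0;70 0 0 100 0;87 -30 0 130 0;87 -60 0 130 0;87 -60 0 130 0;87 -60 0 130 0"
}}

```text
time_s: 19.65
position: [0.4141, 0.2304, 0.1459]
tcp_rot: [[0.997, -0.076, 0.001], [-0.076, -0.997, 0.0], [0.001, -0.0, -1.0]]
force: [0.2, -0.3, 0.1]
opening: 0.968
grasp_force: 0.0
```

Run:
```python
from h import *
m=imaging.camera_model("wrist");im=imaging.capture("wrist"); cv2.imwrite("pics/w6.png",im[:,:,::-1])
t=imaging.capture("top");mt=imaging.camera_model("top")
b,g,r=[im[:,:,2-i].astype(int) for i in range(3)]
k=blob((b>90)&(r<90)&(b>r+50),(250,80,345,260)); print(k[1],k[2]);pose("blue",ray(m,quad(k[0]),.040))
s=bot.read_state();print(s["time_s"],s["position"],np.round(s["tcp_rot"],3).tolist(),s["opening"])
a=cv2.resize(im[80:260,200:440,::-1],(400,300)); c=cv2.resize(t[140:320,340:580,::-1],(400,300)); cv2.imwrite("pics/c6.png",np.hstack([a,c]))
```

```text
[315.83458647 163.17105263] 2128
blue centre [474.2 230.7  40. ] sides [31.  39.2 32.3 39.2] dir [-94.3 176.4  85.7  -5.6]
19.75 [0.41552821 0.23047675 0.1454909 ] [[0.997, -0.077, 0.001], [-0.077, -0.997, 0.0], [0.001, -0.0, -1.0]] 0.9849545206957724
```

View pics/c6.png

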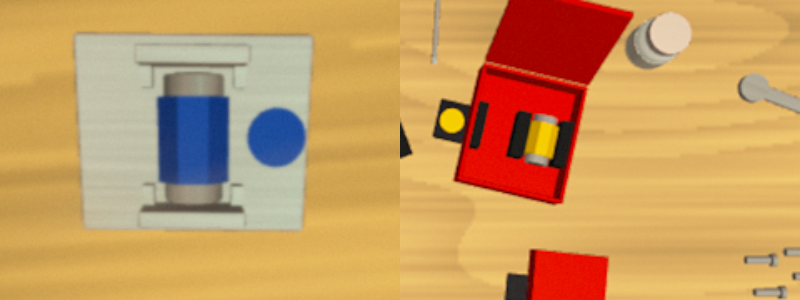

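The blue socket lies flat in the bed between the walls (centre 474/231, expected 474.7/230.5), and the yellow one is still in its groove. Returning to the knob to shut the lid.

{"method": "drive_tool", "body": {
  "deltas": "87 0 0 50 0;87 20 -30 100 0;87 263 -495 102 -0.16;87 263 -495 102 -0.16;87 263 -495 102 -0.16;87 263 -495 102 -0.16;87 263 -495 102 -0.16;87 263 -495 102 -0.16;87 263 -495 102 -0.16;87 263 -495 102 -0.16;87 263 -495 102 -0.16;87 263 -495 102 -0.16"
}}

```text
time_s: 20.95
position: [0.6638, -0.2397, 0.2458]
tcp_rot: [[0.972, -0.235, -0.0], [-0.235, -0.972, 0.0], [-0.0, -0.0, -1.0]]
force: [0.3, 1.1, 0.5]
opening: 1.001
grasp_force: 0.0
```

{"method": "drive_tool", "body": {
  "deltas": "87 263 -495 0 0;87 263 -495 0 0"
}}

```text
time_s: 21.15
position: [0.7106, -0.3279, 0.2456]
tcp_rot: [[0.972, -0.235, -0.0], [-0.235, -0.972, 0.0], [-0.0, -0.0, -1.0]]
force: [0.3, -0.1, 0.2]
opening: 0.998
grasp_force: 0.0
```

{"method": "drive_tool", "body": {
  "deltas": "87 -32 64 0 0;87 -32 64 0 0;87 -32 64 0 0;87 -32 64 0 0"
}}

```text
time_s: 21.55
position: [0.6782, -0.2617, 0.2461]
tcp_rot: [[0.972, -0.234, -0.0], [-0.234, -0.972, -0.0], [0.0, 0.0, -1.0]]
force: [-0.5, -1.1, 0.7]
opening: 1.0
grasp_force: 0.0
```

{"method": "drive_tool", "body": {
  "deltas": "87 0 -2 -40 0;87 0 -2 -80 0;87 0 -2 -110 0;87 0 -2 -120 0;87 0 -2 -120 0;10 0 -2 -120 0;10 0 -2 -120 0;10 0 -2 -120 0;10 0 -2 -120 0;10 0 -2 -120 0;10 0 -2 -120 0;10 0 -2 -120 0"
}}

```text
time_s: 22.75
position: [0.6775, -0.263, 0.1269]
tcp_rot: [[0.972, -0.234, -0.0], [-0.234, -0.972, -0.0], [-0.0, 0.0, -1.0]]
force: [0.3, 0.2, 0.6]
opening: 0.448
grasp_force: 0.0
```

{"method": "drive_tool", "body": {
  "deltas": "10 0 0 0 0;10 0 0 0 0;10 0 0 0 0;10 0 0 0 0"
}}

```text
time_s: 23.15
position: [0.6776, -0.2626, 0.1268]
tcp_rot: [[0.972, -0.234, -0.0], [-0.234, -0.972, 0.001], [-0.0, -0.001, -1.0]]
force: [1.2, 0.4, 0.6]
opening: 0.307
grasp_force: 30.0
```

Run:
```python
import numpy as np
a=np.radians(-13.6);f=lambda q:(lambda b,u:np.array([-b*np.cos(a),-b*np.sin(a),u]))(116*np.cos(q)-43*np.sin(q),116*np.sin(q)+43*np.cos(q))
for q in np.linspace(1.97,0,25): print(round(q,2),np.round(f(q)-f(1.97)).tolist())
```

```text
1.97 [0.0, 0.0, 0.0]
1.89 [-7.0, 2.0, 7.0]
1.81 [-15.0, 4.0, 13.0]
1.72 [-24.0, 6.0, 18.0]
1.64 [-33.0, 8.0, 22.0]
1.56 [-42.0, 10.0, 26.0]
1.48 [-51.0, 12.0, 29.0]
1.4 [-61.0, 15.0, 32.0]
1.31 [-71.0, 17.0, 33.0]
1.23 [-80.0, 19.0, 34.0]
1.15 [-90.0, 22.0, 33.0]
1.07 [-100.0, 24.0, 32.0]
0.99 [-110.0, 27.0, 30.0]
0.9 [-119.0, 29.0, 28.0]
0.82 [-129.0, 31.0, 24.0]
0.74 [-138.0, 33.0, 20.0]
0.66 [-146.0, 35.0, 15.0]
0.57 [-154.0, 37.0, 9.0]
0.49 [-162.0, 39.0, 3.0]
0.41 [-169.0, 41.0, -4.0]
0.33 [-176.0, 42.0, -12.0]
0.25 [-181.0, 44.0, -20.0]
0.16 [-187.0, 45.0, -29.0]
0.08 [-191.0, 46.0, -38.0]
0.0 [-195.0, 47.0, -47.0]
```

{"method": "drive_tool", "body": {
  "deltas": "10 -7 2 7 0;10 -15 4 13 0;10 -24 6 18 0;10 -33 8 22 0;10 -42 10 26 0;10 -51 12 29 0;10 -61 15 32 0;10 -71 17 33 0;10 -80 19 34 0;10 -90 22 33 0;10 -100 24 32 0;10 -110 27 30 0"
}}

```text
time_s: 24.35
position: [0.5686, -0.2368, 0.1563]
tcp_rot: [[0.972, -0.235, 0.004], [-0.235, -0.972, -0.002], [0.004, 0.001, -1.0]]
force: [8.0, -3.4, -25.4]
opening: 0.306
grasp_force: 30.0
```

{"method": "drive_tool", "body": {
  "deltas": "10 -9 2 -2 0;10 -19 4 -6 0;10 -28 6 -10 0;10 -36 8 -15 0;10 -44 10 -21 0;10 -52 12 -27 0;10 -59 14 -34 0;10 -66 15 -42 0;10 -71 17 -50 0;10 -77 18 -59 0;10 -77 18 -59 0"
}}

```text
time_s: 25.45
position: [0.4917, -0.2187, 0.0988]
tcp_rot: [[0.972, -0.235, 0.004], [-0.235, -0.972, -0.002], [0.004, 0.001, -1.0]]
force: [3.8, 2.8, -2.6]
opening: 0.309
grasp_force: 30.0
```

{"method": "drive_tool", "body": {
  "deltas": "10 -3 1 -6 0;10 -5 1 -12 0;10 -7 2 -18 0;10 -8 2 -22 0;10 -9 2 -25 0;10 -9 2 -25 0"
}}

```text
time_s: 26.05
position: [0.4832, -0.2167, 0.0766]
tcp_rot: [[0.972, -0.235, 0.004], [-0.235, -0.972, -0.002], [0.005, 0.001, -1.0]]
force: [-0.7, 6.8, 30.2]
opening: 0.308
grasp_force: 30.0
```

The lid meets resistance at 30 N, so it is apparently on the rim. I release and check by pressing the knob top with closed fingers (it should be at z = 99.5 mm).

{"method": "drive_tool", "body": {
  "deltas": "10 0 0 2 0;87 0 0 2 0;87 0 0 2 0;87 0 0 2 0;87 0 0 2 0;87 0 0 40 0;0 0 0 50 0;0 0 0 50 0;0 0 0 50 0;0 0 0 50 0;0 0 0 50 0;0 0 0 50 0"
}}

```text
time_s: 27.25
position: [0.4811, -0.2158, 0.1221]
tcp_rot: [[0.972, -0.234, -0.001], [-0.234, -0.972, 0.001], [-0.001, -0.001, -1.0]]
force: [-0.1, -0.1, 0.4]
opening: 0.302
grasp_force: 0.0
```

{"method": "drive_tool", "body": {
  "deltas": "0 0 0 0 0;0 0 0 0 0;0 0 0 0 0;0 0 0 0 0;0 0 0 0 0;0 0 0 0 0;0 0 0 -15 0;0 0 0 -15 0"
}}

```text
time_s: 28.05
position: [0.4806, -0.2154, 0.1068]
tcp_rot: [[0.972, -0.234, -0.002], [-0.234, -0.972, 0.002], [-0.003, -0.001, -1.0]]
force: [-1.0, -0.2, 0.3]
opening: 0.009
grasp_force: 0.0
```

{"method": "drive_tool", "body": {
  "deltas": "0 0 0 -3 0;0 0 0 -5 0;0 0 0 -7 0;0 0 0 -8 0;0 0 0 -8 0"
}}

```text
time_s: 28.55
position: [0.4816, -0.2161, 0.1]
tcp_rot: [[0.972, -0.234, 0.0], [-0.234, -0.972, -0.0], [0.0, 0.0, -1.0]]
force: [0.3, -0.0, -0.1]
opening: 0.009
grasp_force: 0.0
```

{"method": "drive_tool", "body": {
  "deltas": "0 0 0 -1 0;0 0 0 -2 0;0 0 0 -3 0;0 0 0 -3 0"
}}

```text
time_s: 28.95
position: [0.4817, -0.2161, 0.0996]
tcp_rot: [[0.972, -0.234, 0.001], [-0.234, -0.972, -0.001], [0.001, 0.001, -1.0]]
force: [-4.1, 2.8, 20.7]
opening: 0.008
grasp_force: 10.0
```

The knob top is at 99.6 mm with 20 N on it, so the lid is fully shut. I back off, check by numbers and hand in.

{"method": "drive_tool", "body": {
  "deltas": "0 0 0 20 0;0 0 0 60 0;0 -30 -40 100 0;0 -60 -80 120 0;0 -60 -80 120 0;0 -60 -80 120 0;0 -60 -80 120 0"
}}

```text
time_s: 29.65
position: [0.4213, -0.2957, 0.2167]
tcp_rot: [[0.972, -0.235, 0.0], [-0.235, -0.972, 0.001], [-0.0, -0.001, -1.0]]
force: [0.4, -0.5, -1.0]
opening: 0.005
grasp_force: 0.0
```

Run:
```python
from h import *
m=imaging.camera_model("top");im=imaging.capture("top");b,g,r=[im[:,:,2-i].astype(int) for i in range(3)]
k=blob((b>90)&(r<90)&(b>r+50),(150,205,202,285)); print("blue",k[2],ray(m,k[1],.040)*1e3)
im0=cv2.imread("pics/top0.png")[:,:,::-1]
for n,(x0,y0,x1,y1) in dict(tray=(195,100,275,170),driver=(345,75,385,175),jar=(470,140,525,185)).items(): print(n,np.abs(im[y0:y1,x0:x1].astype(int)-im0[y0:y1,x0:x1]).mean())
s=bot.read_state();print(s["time_s"],s["position"],s["force"])
print(bot.hand_in())
```

```text
blue 329 [[474.05926011 227.14572466  40.        ]]
tray 9.771130952380952
driver 14.2485
jar 15.234882154882154
29.7 [ 0.42140402 -0.2949821   0.21623822] [-0.15670447  0.86391611 -0.41350895]
the job is handed in; nothing more can be done
None
```

I handed the job in at 29.7 s (verdict not shown): the stray blue socket went via the pad into the holder's bed, the yellow one was in its groove before I shut the lid (knob top at 99.6 mm), and I never steered near the tray, screwdriver or jar, though my last image comparison there was inconclusive.

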